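# Open the quick-lock specimen cell by feeling for its hidden slots

### The job

The flow test is over: open the tester's specimen cell. Its locked cap opens counter-clockwise: turn the knob slowly until you feel the turning resistance fall away - the lugs underneath have then reached their hidden slots - and lift the cap off, never wrenching or pulling hard at it while it is still locked. Set it down gently, knob up, well inside the round steel dish on the bench, let go, and leave everything else standing where it is.

Things in the scene. Friction and masses are not known exactly. Their poses are not given: they have to be found in the camera images.
- tester: water-flow tester fixed on the bench: cream housing, x -250 to +170 mm, 400 mm wide, 150 mm tall, sloping panel towards the robot (-x). Origin on the bench straight below the axis of its specimen cell, z up. On its deck stands a steel basin, 260 mm across, rim at z 190 mm, and in the basin the round cell, 180 mm across, top face at z 185 mm.
- neck (a point): centre of the open top of the cell's neck (tester z 213 mm), a steel tube 92 mm across on top of the cell, closed by the cap
- ledge (a point): on the cell's axis at the underside (tester z 207 mm) of a 6 mm thick ledge inside the neck, which holds down the cap's lugs. The ledge has three slots, 16 mm wide, 120 degrees apart, hidden under the cap; this point's axes say nothing of their angle, which differs each time. A spring plate below pushes the locked cap up with about 25 N; the cap can be pushed down 2.5 mm against it.
- spout (a point): top of the straight part (tester z 330 mm) of a chrome swan-neck pipe 16 mm thick on the rear left corner of the tester's deck; its bow, 90 mm wide and 45 mm high, points away from the cell
- cap: quick-lock cap on the neck, 0.3 to 0.45 kg; origin at the centre of its underside (z 202 mm on the tester's axis when locked), z up. Spigot 50 mm across, z 0 to 13.5 mm; at its foot three lugs 120 degrees apart (one along +x), 12 mm wide, out to 34 mm from the axis, z 0 to 5 mm. Locked, the lugs bear up against the ledge and it is stiff to turn (about 0.1 to 0.3 N m while it turns). Side play about 1.5 mm.
- cover (a point): middle of the cap's cover disc, 88 mm across, cap z 13.5 to 21.5 mm. Turning the cap counter-clockwise (seen from above) by 0.25 to 1.55 rad brings the lugs under the slots, give or take 0.06 rad: there the turning resistance falls away and the spring pushes the cap up by about 2 mm. It then lifts straight out, clear after 12 mm. Turned past, the ledge holds it again.
- knob (a point): middle of the round black fluted knob on the cap, on its axis: 40 mm across, cap z 32 to 62 mm, this point at z 47 mm. Grip it here from above, at any angle; keep the fingertips above cap z 23 mm (the cover disc). The knob may be let go and gripped anew: the cap stays as it is.
- dish: round shallow steel dish standing loose on the bench to the right of the tester, 176 mm across, walls 35 mm tall and 3 mm thick, floor 4 mm thick; origin at the centre of its underside. The cap stands in it on its lugs, origin 4 mm above the dish's.
- beaker: bystander: glass beaker, 66 mm across, 85 mm tall, on the bench; origin at the centre of its underside
- standpipe: bystander: clear plastic tube standing on end, 76 mm across, 190 mm tall; origin at the centre of its underside
- clampring: bystander: flat steel ring lying on the bench, 80 mm across, 14 mm thick; origin at the centre of its underside
- washbottle: bystander: white plastic bottle, 64 mm across, 160 mm tall; origin at the centre of its underside
- jar: bystander: small clear jar with a white lid, 60 mm across, 70 mm tall; origin at the centre of its underside
- weight: bystander: small steel weight with a button head, 38 mm across, 52 mm tall, standing on the tester's deck beside the basin; origin at the centre of its underside
Not all that is in view belongs to the job. What is shaped like the cap but blue or purple is not meant.

How it is judged:
By the outcome, as a careful person would: the job done as asked, in the order asked, and still so for the second after the job is handed in, with the robot touching nothing.
It also fails if it takes over 67 s, if anything falls off the work surface, if the arm or the gripper's body presses on something with over 40 N, if the wrist force passes 120 N, or if a joint passes its speed limit or range.

### The arm

A 6-joint arm with a two-finger parallel gripper is mounted at the origin on the work surface. World frame = base frame: x ahead of the robot, y to its left, z up, the work surface at z = 0. Lengths are in mm, angles in rad, forces in N, time in s.
With the tool pointing down it reaches from about 350 to 875 mm from the base axis. Payload 4.2 kg.
Tool frame: the origin (TCP) lies at the very end of the fingers, on their centre line; the grasp point (between the pads) lies arm.grip_depth behind it (arm.grip_depth is the distance from the TCP to the grasp point, in mm); x points along the fingers, y is the direction in which the jaws open and shut, and the axes are right-handed (so a half turn about x gives the same grasp; the last joint's range is limited). The gripper opens to 85 mm and grips with 20 to 120 N. Pads are 22 mm wide; open, the fingers measure 114 mm over their backs; the gripper's body (76 mm by 85 mm) begins 54 mm behind the grasp point. The pads swing forward as they close: fully open they stand 13 mm farther back than shut.
Start: joints at [-1.013, 0.385, 0.008, 0, -1.194, -0.259], TCP at [183.999, -597.28, 231.312] pointing down, gripper open.
Joint ranges: [-3.14, 3.14], [-1.21, 2.06], [-1.07, 1.41], [-3.16, 2.05], [-2.99, -0.16], [-3.1, 3.1]. Speed limits (rad/s): [2.79, 2.79, 3.14, 3.14, 3.14, 3.14].

### API

Orientations are given as a unit quaternion [x, y, z, w].
In Python, from bench import arm, get_image, models gives the robot as it stands.
- The arm moves only by the tool arm_command, never from a script. Its argument "rows" is a list of rows, each an object of numbers: "dx", "dy", "dz": the shift along the tool's x, y, z in m; "wx", "wy", "wz": the turn, a rotation vector about the tool's x, y, z in degrees; "gripper": the closure, from -1 (fully open) to 1 (shut). A call has exactly 8 rows; each row is the pose to reach, as a shift and turn from the pose measured when the call began, along the tool's axes at that moment; what a row does not reach only later rows make up. A row lasts 1/10 s, in which the tool goes at most 50 mm and 8.59 degrees, less where a joint would pass 70% of its speed; a pose out of reach is approached as far as the arm can. A call with a gripper value outside its range is refused whole. The fingers move at their own pace and stop on an object; the grip force is fixed at half the most. Time passes only in rows, so rows that repeat a pose let the fingers close, or fill a call up. It gives the time, the measured TCP pose, the force and the opening at its end, in the units of the state.
- arm.read_state(): the state, without advancing time (a new reading comes with each control period).
- get_image(name): name is "side" or "top" or "wrist"; returns a dict with "img" (420x560x3 uint8, red, green, blue), "K" (3x3 intrinsics, pixels), "rvec" (rotation vector, rad) and "tvec" (3), from world to camera coordinates, as OpenCV has them; the wrist camera has in their place "T_tool_cam" (4x4, takes a point from camera to tool coordinates, whose origin is the TCP and whose axes are the tool frame's). Camera axes: x right, y down, z forward; pixel columns grow to the right and rows downward; lengths in mm; the calibration is good to about 2 mm. The wrist camera is an equidistant fisheye: a pixel r from the principal point sees the ray r / f radians off the axis. A picture is of the moment at which its call begins: read the wrist's pose just before it. There is no depth.
- arm.job_done(): hands the job in, once; it reports no verdict.
Trained networks look in the newest picture that a camera, given by its name, has taken for a name from the list of things; names that differ only in an ending like _2 or _b are one class to them, and where a whole thing is asked for, a point or a joint stands for the part that bears it (a point fixed in the world has none). Each returns a list of dicts, best first, with "conf" (0 to 1); they miss things now and then, are a little off and sometimes report something else, mostly with a low value. They report only what shows in the picture. A call takes as long as a camera call. They do not tell look-alikes from the thing itself.
- models.cut_out(camera, query): "mask" (420x560 bool, what is visible of it) and "extent" ([left, top, right, bottom] in pixels, round what is visible of it).
The state is a dict: "clock": time; "joints": joint angles; "joint_vel": joint speeds; "joint_efforts": joint torques, N m; "position": TCP position; "ee_rot": TCP orientation; "contact_force": force on the tool from outside, world axes, zero at the start; "wrist_torque": the same for the moment, N m; "gripper_width": finger opening in mm.
Only numpy, scipy, OpenCV 4.12 (cv2) and the standard library are available. Lean on these libraries where they do the work, as an engineer would, in place of code of your own. Each camera call takes 0.05 s, during which the arm holds its last target.

## Working session

There is one attempt and no reset: what is moved stays moved. The work goes in short steps, Python scripts to look and compute and a tool call to move; the robot and the scene stay as the last step left them, time stands still between calls to the robot, and variables do not carry over. Pictures are saved under pics/ and viewed, and the job is handed in when it is done.

Besides the shell and the picture viewer there is one more tool, called after ">>>" by a JSON object that holds its "method" and its "body". arm_command: Moves the arm, as the interface text tells. Its arguments: {"type":"object","properties":{"rows":{"type":"array"}},"required":["rows"]}

```bash
ls; mkdir -p pics; python3 - <<'E'
from bench import arm,get_image,models
import cv2,json
s=arm.read_state();print(s,arm.grip_depth)
for n in ["side","top","wrist"]:
    d=get_image(n);cv2.imwrite(f"pics/{n}0.png",d["img"][:,:,::-1])
    print(n,{k:v for k,v in d.items() if k!="img"})
    for q in ["cap","knob","dish","tester","neck","cover"]:
        for r in models.cut_out(n,q)[:3]: print(n,q,round(r["conf"],2),r["extent"])
print(arm.read_state()["clock"])
E
```

```text
pics
{'clock': 0.0, 'joints': array([-1.01336288e+00,  3.85577078e-01,  6.63607611e-03, -4.76503494e-04,
       -1.19400970e+00, -2.58561163e-01]), 'joint_vel': array([ 0.00122999, -0.00056604, -0.00097288,  0.00077496, -0.00033106,
        0.0028299 ]), 'joint_efforts': array([ 1.03464827e-03, -3.92288303e+01,  1.88398272e+01,  4.18619201e+00,
       -4.74903005e-03, -1.40099324e-06]), 'position': array([ 183.84644123, -596.74313162,  230.21654994]), 'ee_rot': array([-0.10445165,  0.69939352,  0.10597424,  0.69907655]), 'contact_force': array([ 0.11086298, -0.51954609, -0.10272501]), 'wrist_torque': array([-0.04463035,  0.02019158,  0.00069158]), 'gripper_width': 85.1291330613135} 18.700000000000003
side {'K': array([[501.59501996,   0.        , 279.88909589],
       [  0.        , 501.59501996, 209.07573123],
       [  0.        ,   0.        ,   1.        ]]), 'rvec': array([ 2.27607456, -0.19253262,  0.08753267]), 'tvec': array([-496.78370909,  282.42976138, 1432.29477756])}
side cap 0.7 [283.3, 185.0, 316.3, 212.1]
side cap 0.58 [313.7, 311.5, 346.5, 344.0]
side knob 0.77 [283.5
[... 1054 characters left out ...]
r 0.66 [166.1, 181.7, 196.8, 208.5]
wrist {'K': array([[325.1922621 ,   0.        , 281.30330127],
       [  0.        , 325.1922621 , 210.03360359],
       [  0.        ,   0.        ,   1.        ]]), 'T_tool_cam': array([[ 1.30085047e-03, -2.95235460e-01,  9.55423639e-01,
        -1.42604664e+02],
       [ 9.99999082e-01,  2.13066453e-05, -1.35495789e-03,
         2.96808183e-01],
       [ 3.79674744e-04,  9.55424525e-01,  2.95235217e-01,
        -7.50153573e+01],
       [ 0.00000000e+00,  0.00000000e+00,  0.00000000e+00,
         1.00000000e+00]])}
wrist knob 0.36 [515.0, 345.8, 559.4, 420.0]
wrist tester 0.93 [514.1, 345.8, 558.0, 418.0]
wrist neck 0.76 [512.3, 346.9, 560.0, 419.2]
1.05
```

View images.

View pics/side0.png

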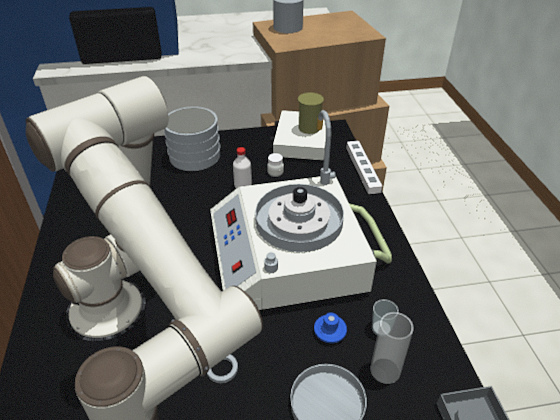

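View pics/top0.png

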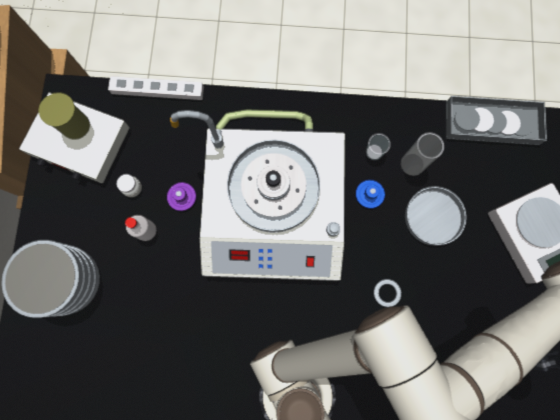

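View pics/wrist0.png

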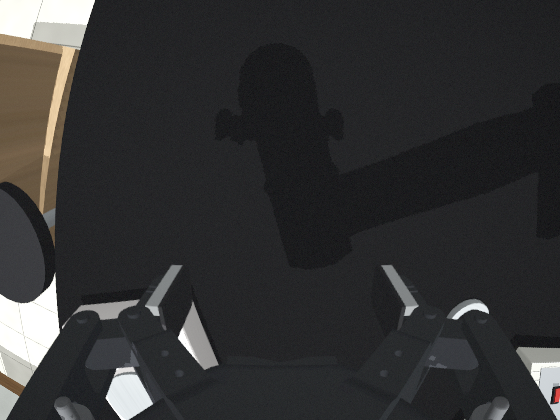

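```bash
python3 - <<'E'
import cv2
a=cv2.imread("pics/top0.png")[130:240,205:345];b=cv2.imread("pics/side0.png")[170:260,245:355]
cv2.imwrite("pics/tc.png",cv2.resize(a,None,fx=5,fy=5,interpolation=2));cv2.imwrite("pics/sc.png",cv2.resize(b,None,fx=6,fy=6,interpolation=2))
E
```

```text
(no output)
```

View pics/tc.png

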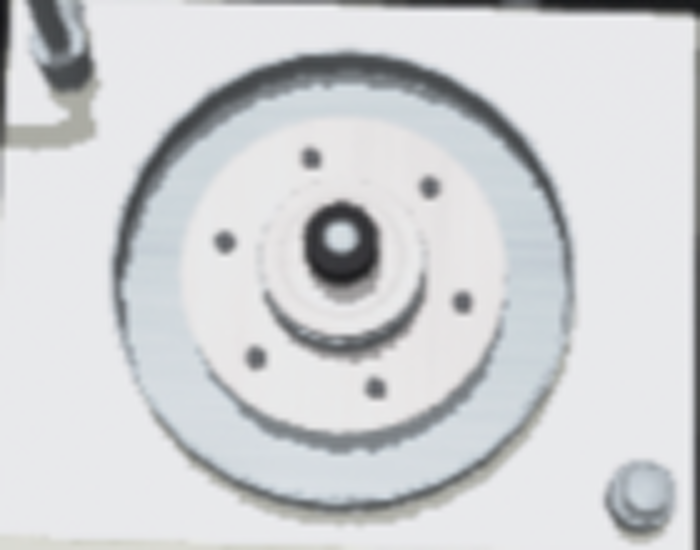

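View pics/sc.png

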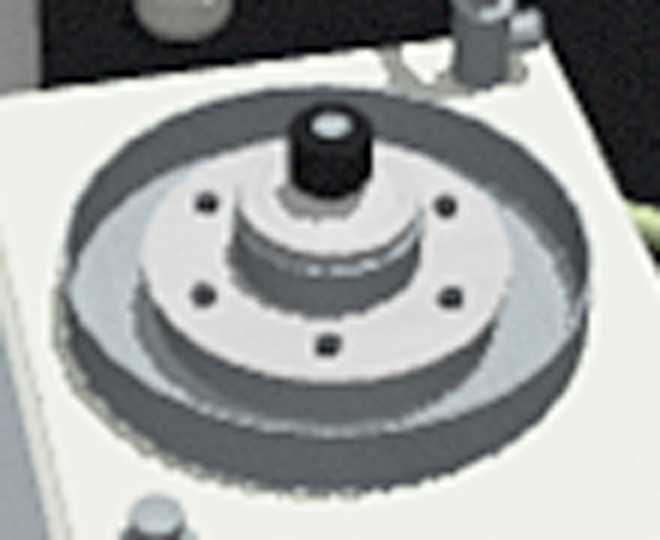

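```bash
cat > h.py <<'E'
import numpy as np,cv2
from scipy.optimize import least_squares
from scipy.spatial.transform import Rotation as R
CAM={'side':(np.array([[501.595,0,279.889],[0,501.595,209.076],[0,0,1]]),np.array([2.27607456,-0.19253262,0.08753267]),np.array([-496.78370909,282.42976138,1432.29477756])),
'top':(np.array([[487.486,0,282.9986],[0,487.486,197.3024],[0,0,1]]),np.array([2.1836902,-2.0341192,0.21677136]),np.array([40.9944979,572.78536887,1412.92920084]))}
def proj(c,P):
    K,r,t=CAM[c]; return cv2.projectPoints(np.atleast_2d(np.float64(P)),r,t,K,None)[0][:,0]
def ray(c,u,z):
    K,r,t=CAM[c];M=R.from_rotvec(r).as_matrix();o=-M.T@t;d=M.T@np.linalg.solve(K,[u[0],u[1],1]);return o+d*(z-o[2])/d[2]
E
python3 - <<'E'
from h import *
f=least_squares(lambda p:np.r_[proj('top',p)[0]-[272.8,177],proj('side',p)[0]-[299.7,190.6]],[600,0,260]);print("knobtop",f.x,f.fun)
print(ray('top',(272.8,177),264),ray('side',(299.7,190.6),264))
# basin rim outline from top crop
pts=np.array([(345,52),(572,275),(345,510),(116,275),(185,115),(510,115)])/5+[205,130]-.4
W=np.array([ray('top',p,190) for p in pts]);g=least_squares(lambda q:np.hypot(*(W[:,:2]-q[:2]).T)-q[2],[600,0,130]);print("basin",g.x,g.fun)
pts=np.array([(210,218),(80,-0)])
# dish
a=cv2.imread("pics/top0.png");gim=cv2.resize(a[175:255,395:480],None,fx=7,fy=7,interpolation=2);cv2.imwrite("pics/d.png",gim)
E
```

```text
knobtop [578.42304034 109.64827533 264.2326457 ] [ 0.02713946 -0.32731162 -0.33950793  0.10064578]
[577.59667007 109.66136863 264.        ] [579.51965734 110.21635356 264.        ]
basin [574.84842973 108.41085094 128.50397579] [ 0.6910098  -3.08848663  2.21527679 -1.97214428  0.29163181  1.86271251]
```

View pics/d.png

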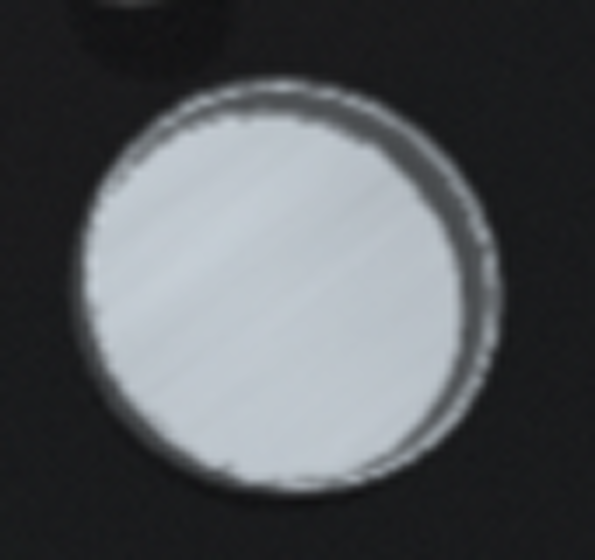

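```bash
python3 - <<'E'
from h import *
pts=np.array([(280,78),(502,290),(432,135),(340,490),(150,130),(470,400)])/7+[395,175]-.4
W=np.array([ray('top',p,35) for p in pts]);g=least_squares(lambda q:np.hypot(*(W[:,:2]-q[:2]).T)-q[2],[600,0,88]);print("dish",g.x,g.fun)
print(ray('top',(0,0),1e9) is None)
t=np.linspace(0,6.28,40)
im=cv2.imread("pics/side0.png");it=cv2.imread("pics/top0.png")
for c,i in (('side',im),('top',it)):
  for (x,y,z,r) in ((g.x[0],g.x[1],35,88),(578.3,109.7,190,130),(578.3,109.7,223.5,44),(578.3,109.7,264,20)):
    P=proj(c,np.c_[x+r*np.cos(t),y+r*np.sin(t),0*t+z]);
    cv2.polylines(i,[np.int32(np.round(P*16))],True,(0,0,255),1,cv2.LINE_AA,4)
cv2.imwrite("pics/ov.png",np.hstack([cv2.resize(im[165:420,200:400],None,fx=2,fy=2),cv2.resize(it[120:250,205:345],None,fx=2,fy=2,).repeat(1,0)[:510] if 0 else cv2.copyMakeBorder(cv2.resize(it[120:250,205:475][:, :],None,fx=1.4,fy=1.4),0,510-182,0,0,0)]))
for n,(px) in dict(blue=(371,193),beaker=(375,155),stand=(415,165),weight=(334,230),ring=(387,293)).items(): print(n,ray('top',px,20))
print(ray('top',(217,146),170),proj('top',[[578,110,0]]))
E
```

```text
dish [ 552.66258915 -390.24649645   90.83067327] [ 0.27575087 -0.47912521  1.22145758  1.33960784 -0.90907134 -1.44861975]
False
blue [ 609.98915675 -190.32970131   20.        ]
beaker [ 734.05043525 -198.87767133   20.        ]
stand [ 710.26272817 -325.75719946   20.        ]
weight [485.87156617 -81.0861239   20.        ]
ring [ 307.87949649 -248.11383349   20.        ]
[680.92081001 278.50951128 170.        ] [[274.08808903 197.62743895]]
```

View pics/ov.png

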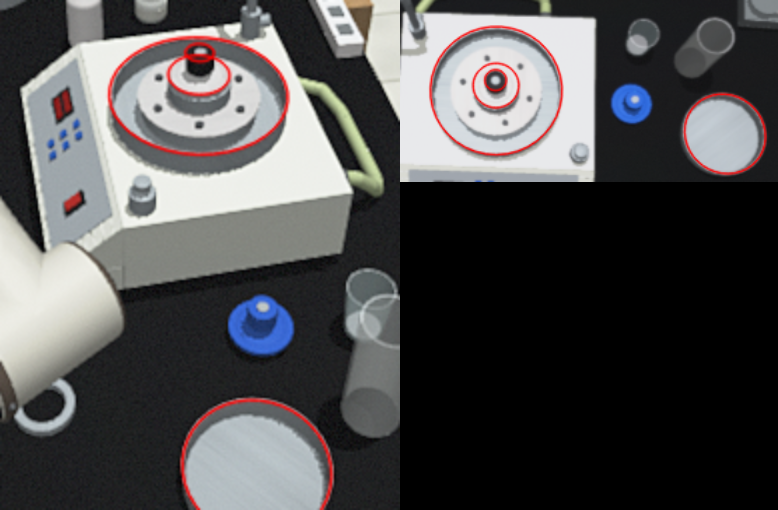

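```bash
cat >> h.py <<'E'
def plan(s,target,yaw_deg=None):
    """tool-frame shift (m) and rotvec (deg) to get TCP to target, pointing down, tool y at yaw (nearest if None)"""
    M=R.from_quat(s['ee_rot']).as_matrix()
    y=np.degrees(np.arctan2(M[1,1],M[0,1]))
    if yaw_deg is None: yaw_deg=y
    a=np.radians(yaw_deg);X=np.array([0,0,-1.]);Y=np.array([np.cos(a),np.sin(a),0]);T=np.c_[X,Y,np.cross(X,Y)]
    print("yaw",y.round(2),"shift",(M.T@(np.array(target)-s['position'])/1000).round(4),"rot",np.degrees(R.from_matrix(M.T@T).as_rotvec()).round(2))
    return M
def show(s): print("t",s['clock'],"p",s['position'].round(1),"j",s['joints'].round(2),"F",s['contact_force'].round(1),"M",s['wrist_torque'].round(2),"w",round(s['gripper_width'],1))
E
python3 - <<'E'
from h import *
from bench import arm
s=arm.read_state();show(s);print(plan(s,[578,110,330]).round(3));plan(s,[578,110,330],90)
E
```

```text
t 1.05 p [ 184.  -597.3  231.3] j [-1.01  0.38  0.01  0.   -1.19 -0.26] F [ 0.3 -0.4  0.7] M [-0.    0.   -0.01] w 85.6
yaw 107.12 shift [-0.0987  0.56    0.5848] rot [-0. -0.  0.]
[[-0.    -0.294  0.956]
 [-0.     0.956  0.294]
 [-1.    -0.    -0.   ]]
yaw 107.12 shift [-0.0987  0.56    0.5848] rot [17.12 -0.    0.  ]
```

>>> {"method": "arm_command", "body": {"rows": [{"dx": -0.04,"dy": 0.02,"dz": 0.02},{"dx": -0.08,"dy": 0.05,"dz": 0.05},{"dx": -0.1,"dy": 0.08,"dz": 0.09},{"dx": -0.1,"dy": 0.12,"dz": 0.13},{"dx": -0.1,"dy": 0.155,"dz": 0.16},{"dx": -0.1,"dy": 0.19,"dz": 0.195},{"dx": -0.1,"dy": 0.225,"dz": 0.23},{"dx": -0.1,"dy": 0.26,"dz": 0.265}]}}

```text
validation failed for argument at $.ro...
```

```bash
python3 - <<'E'
from h import *
from bench import arm
s=arm.read_state();show(s);plan(s,[578.3,109.7,330],107)
E
```

```text
t 1.05 p [ 184.  -597.3  231.3] j [-1.01  0.38  0.01  0.   -1.19 -0.26] F [ 0.3 -0.4  0.7] M [-0.    0.   -0.01] w 85.6
yaw 107.12 shift [-0.0987  0.5596  0.5849] rot [ 0.12 -0.    0.  ]
```

Probably every key is required.

>>> {"method": "arm_command", "body": {"rows": [{"dx": -0.04,"dy": 0.02,"dz": 0.02,"wx": 0,"wy": 0,"wz": 0,"gripper": -1},{"dx": -0.08,"dy": 0.05,"dz": 0.05,"wx": 0,"wy": 0,"wz": 0,"gripper": -1},{"dx": -0.1,"dy": 0.08,"dz": 0.09,"wx": 0,"wy": 0,"wz": 0,"gripper": -1},{"dx": -0.1,"dy": 0.12,"dz": 0.13,"wx": 0,"wy": 0,"wz": 0,"gripper": -1},{"dx": -0.1,"dy": 0.155,"dz": 0.16,"wx": 0,"wy": 0,"wz": 0,"gripper": -1},{"dx": -0.1,"dy": 0.19,"dz": 0.195,"wx": 0,"wy": 0,"wz": 0,"gripper": -1},{"dx": -0.1,"dy": 0.225,"dz": 0.23,"wx": 0,"wy": 0,"wz": 0,"gripper": -1},{"dx": -0.1,"dy": 0.26,"dz": 0.265,"wx": 0,"wy": 0,"wz": 0,"gripper": -1}]}}

```text
clock: 1.85
position: [355.6, -279.3, 331.8]
ee_rot: [-0.105, 0.699, 0.105, 0.7]
contact_force: [1.0, -0.9, -0.5]
gripper_width: 85.3
```

```bash
python3 - <<'E'
from h import *
from bench import arm
s=arm.read_state();show(s);plan(s,[578.3,109.7,330],107)
E
```

```text
t 1.85 p [ 355.6 -279.3  331.8] j [-0.3   0.02 -0.21  0.   -1.34 -0.97] F [ 1.  -0.9 -0.5] M [-0.05 -0.14 -0.05] w 85.3
yaw 107.11 shift [0.0019 0.3063 0.3272] rot [0.11 0.06 0.04]
```

>>> {"method": "arm_command", "body": {"rows": [{"dx": 0,"dy": 0.03,"dz": 0.035,"wx": 0,"wy": 0,"wz": 0,"gripper": -1},{"dx": 0,"dy": 0.065,"dz": 0.07,"wx": 0,"wy": 0,"wz": 0,"gripper": -1},{"dx": 0,"dy": 0.1,"dz": 0.105,"wx": 0,"wy": 0,"wz": 0,"gripper": -1},{"dx": 0,"dy": 0.135,"dz": 0.14,"wx": 0,"wy": 0,"wz": 0,"gripper": -1},{"dx": 0,"dy": 0.165,"dz": 0.175,"wx": 0,"wy": 0,"wz": 0,"gripper": -1},{"dx": 0,"dy": 0.19,"dz": 0.205,"wx": 0,"wy": 0,"wz": 0,"gripper": -1},{"dx": 0,"dy": 0.21,"dz": 0.23,"wx": 0,"wy": 0,"wz": 0,"gripper": -1},{"dx": 0,"dy": 0.22,"dz": 0.24,"wx": 0,"wy": 0,"wz": 0,"gripper": -1}]}}

```text
clock: 2.65
position: [521.5, 3.8, 331.3]
ee_rot: [-0.106, 0.699, 0.106, 0.699]
contact_force: [0.3, -0.5, 0.6]
gripper_width: 85.5
```

```bash
python3 - <<'E'
from h import *
from bench import arm,get_image
s=arm.read_state();show(s);plan(s,[578.3,109.7,330],107)
d=get_image("wrist");cv2.imwrite("pics/w1.png",d["img"][:,:,::-1])
M=R.from_quat(s['ee_rot']).as_matrix();T=d["T_tool_cam"];K=d["K"]
def pw(P):
    p=M.T@(np.array(P)-s['position']);c=T[:3,:3].T@(p-T[:3,3]);th=np.arctan2(np.hypot(c[0],c[1]),c[2]);ph=np.arctan2(c[1],c[0]);return K[0,0]*th*np.cos(ph)+K[0,2],K[0,0]*th*np.sin(ph)+K[1,2]
im=d["img"][:,:,::-1].copy()
t=np.linspace(0,6.28,60)
for z,r in ((264,20),(223.5,44),(190,130)):
    P=np.array([pw((578.3+r*np.cos(a),109.7+r*np.sin(a),z)) for a in t]);cv2.polylines(im,[np.int32(P*16)],True,(0,0,255),1,cv2.LINE_AA,4)
cv2.imwrite("pics/w1o.png",im)
E
```

```text
t 2.65 p [521.5   3.8 331.3] j [ 0.32  0.15 -0.07  0.   -1.35 -1.59] F [ 0.3 -0.5  0.6] M [0.04 0.05 0.02] w 85.5
yaw 107.24 shift [0.0013 0.0843 0.0857] rot [0.24 0.03 0.04]
```

View pics/w1o.png

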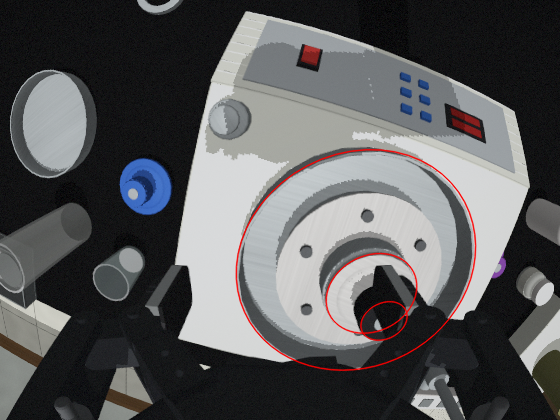

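>>> {"method": "arm_command", "body": {"rows": [{"dx": 0,"dy": 0.03,"dz": 0.03,"wx": 0,"wy": 0,"wz": 0,"gripper": -1},{"dx": 0,"dy": 0.06,"dz": 0.06,"wx": 0,"wy": 0,"wz": 0,"gripper": -1},{"dx": 0,"dy": 0.0843,"dz": 0.0857,"wx": 0.2,"wy": 0,"wz": 0,"gripper": -1},{"dx": 0,"dy": 0.0843,"dz": 0.0857,"wx": 0.2,"wy": 0,"wz": 0,"gripper": -1},{"dx": 0.02,"dy": 0.0843,"dz": 0.0857,"wx": 0.2,"wy": 0,"wz": 0,"gripper": -1},{"dx": 0.035,"dy": 0.0843,"dz": 0.0857,"wx": 0.2,"wy": 0,"wz": 0,"gripper": -1},{"dx": 0.04,"dy": 0.0843,"dz": 0.0857,"wx": 0.2,"wy": 0,"wz": 0,"gripper": -1},{"dx": 0.04,"dy": 0.0843,"dz": 0.0857,"wx": 0.2,"wy": 0,"wz": 0,"gripper": -1}]}}

```text
clock: 3.5
position: [578.1, 108.9, 290.9]
ee_rot: [-0.105, 0.7, 0.104, 0.699]
contact_force: [-0.3, -0.2, 0.5]
gripper_width: 85.3
```

```bash
cat >> h.py <<'E'
def wo(s,d,circ,fn):
    M=R.from_quat(s['ee_rot']).as_matrix();T=d["T_tool_cam"];K=d["K"]
    def pw(P):
        p=M.T@(np.array(P)-s['position']);c=T[:3,:3].T@(p-T[:3,3]);th=np.arctan2(np.hypot(c[0],c[1]),c[2]);ph=np.arctan2(c[1],c[0]);return K[0,0]*th*np.cos(ph)+K[0,2],K[0,0]*th*np.sin(ph)+K[1,2]
    im=d["img"][:,:,::-1].copy();t=np.linspace(0,6.28,60)
    for x,y,z,r in circ:
        P=np.array([pw((x+r*np.cos(a),y+r*np.sin(a),z)) for a in t]);cv2.polylines(im,[np.int32(P*16)],True,(0,0,255),1,cv2.LINE_AA,4)
    cv2.imwrite(fn,im)
E
python3 - <<'E'
from h import *
from bench import arm,get_image
s=arm.read_state();show(s);plan(s,[578.3,109.7,230],107)
wo(s,get_image("wrist"),[(578.3,109.7,264,20),(578.3,109.7,223.5,44),(578.3,109.7,190,130)],"pics/w2.png")
E
```

```text
t 3.5 p [578.1 108.9 290.9] j [ 0.46  0.29  0.01  0.   -1.3  -1.74] F [-0.3 -0.2  0.5] M [-0.03  0.01 -0.  ] w 85.3
yaw 107.0 shift [0.0609 0.0007 0.0005] rot [-0.   -0.04  0.05]
```

View pics/w2.png

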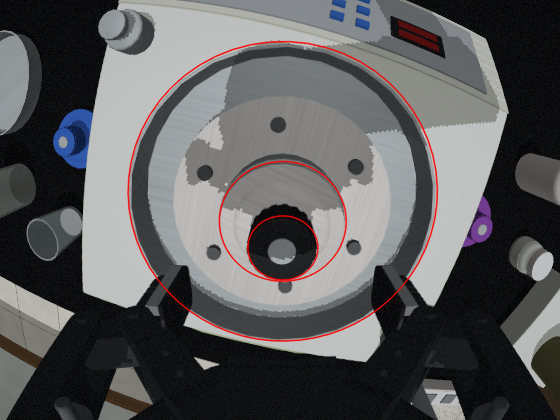

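>>> {"method": "arm_command", "body": {"rows": [{"dx": 0.01,"dy": 0.0005,"dz": 0.0015,"wx": 0,"wy": 0,"wz": 0,"gripper": -1},{"dx": 0.025,"dy": 0.0005,"dz": 0.0015,"wx": 0,"wy": 0,"wz": 0,"gripper": -1},{"dx": 0.04,"dy": 0.0005,"dz": 0.0015,"wx": 0,"wy": 0,"wz": 0,"gripper": -1},{"dx": 0.05,"dy": 0.0005,"dz": 0.0015,"wx": 0,"wy": 0,"wz": 0,"gripper": -1},{"dx": 0.057,"dy": 0.0005,"dz": 0.0015,"wx": 0,"wy": 0,"wz": 0,"gripper": -1},{"dx": 0.06,"dy": 0.0005,"dz": 0.0015,"wx": 0,"wy": 0,"wz": 0,"gripper": -1},{"dx": 0.06,"dy": 0.0005,"dz": 0.0015,"wx": 0,"wy": 0,"wz": 0,"gripper": -1},{"dx": 0.06,"dy": 0.0005,"dz": 0.0015,"wx": 0,"wy": 0,"wz": 0,"gripper": -1}]}}

```text
clock: 4.35
position: [580.3, 110.2, 232.4]
ee_rot: [-0.105, 0.698, 0.104, 0.7]
contact_force: [-0.2, -0.4, -0.0]
gripper_width: 85.4
```

```bash
python3 - <<'E'
from h import *
from bench import arm,get_image
s=arm.read_state();show(s);plan(s,[579,109.7,230],107)
wo(s,get_image("wrist"),[(579,109.7,264,20),(579,109.7,223.5,44),(579,109.7,190,130)],"pics/w3.png")
E
```

```text
t 4.35 p [580.3 110.2 232.4] j [ 0.46  0.32 -0.08  0.   -1.16 -1.74] F [-0.2 -0.4 -0. ] M [ 0.01  0.01 -0.  ] w 85.4
yaw 107.02 shift [ 0.0024 -0.0001 -0.0014] rot [0.02 0.14 0.06]
```

View pics/w3.png

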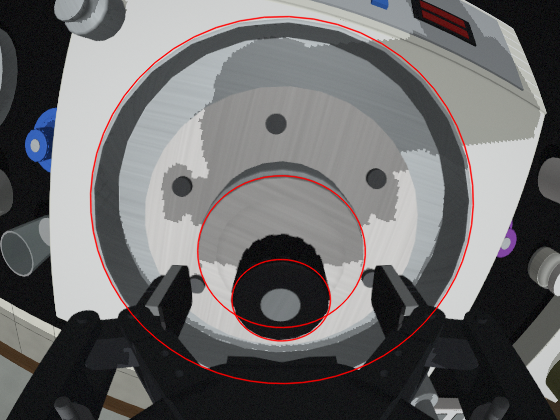

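>>> {"method": "arm_command", "body": {"rows": [{"dx": 0.001,"dy": 0,"dz": 0,"wx": 0,"wy": 0,"wz": 0,"gripper": -0.5},{"dx": 0.001,"dy": 0,"dz": 0,"wx": 0,"wy": 0,"wz": 0,"gripper": 0},{"dx": 0.001,"dy": 0,"dz": 0,"wx": 0,"wy": 0,"wz": 0,"gripper": 1},{"dx": 0.001,"dy": 0,"dz": 0,"wx": 0,"wy": 0,"wz": 0,"gripper": 1},{"dx": 0.001,"dy": 0,"dz": 0,"wx": 0,"wy": 0,"wz": 0,"gripper": 1},{"dx": 0.001,"dy": 0,"dz": 0,"wx": 0,"wy": 0,"wz": 0,"gripper": 1},{"dx": 0.001,"dy": 0,"dz": 0,"wx": 0,"wy": 0,"wz": 0,"gripper": 1},{"dx": 0.001,"dy": 0,"dz": 0,"wx": 0,"wy": 0,"wz": 0,"gripper": 1}]}}

```text
clock: 5.2
position: [580.5, 109.9, 232.1]
ee_rot: [-0.105, 0.698, 0.104, 0.701]
contact_force: [-0.4, -2.1, 4.9]
gripper_width: 38.6
```

```bash
cat > st.py <<'E'
from h import *
from bench import arm
s=arm.read_state();show(s);plan(s,[579,109.7,230],107)
E
python3 st.py
```

```text
t 5.2 p [580.5 109.9 232.1] j [ 0.46  0.32 -0.08  0.   -1.16 -1.74] F [-0.4 -2.1  4.9] M [-0.66  0.25  0.03] w 38.6
yaw 107.02 shift [ 0.0021  0.0003 -0.0015] rot [0.02 0.18 0.09]
```

>>> {"method": "arm_command", "body": {"rows": [{"dx": 0,"dy": 0,"dz": 0,"wx": -2,"wy": 0,"wz": 0,"gripper": 1},{"dx": 0,"dy": 0,"dz": 0,"wx": -4,"wy": 0,"wz": 0,"gripper": 1},{"dx": 0,"dy": 0,"dz": 0,"wx": -6,"wy": 0,"wz": 0,"gripper": 1},{"dx": 0,"dy": 0,"dz": 0,"wx": -8,"wy": 0,"wz": 0,"gripper": 1},{"dx": 0,"dy": 0,"dz": 0,"wx": -9,"wy": 0,"wz": 0,"gripper": 1},{"dx": 0,"dy": 0,"dz": 0,"wx": -10,"wy": 0,"wz": 0,"gripper": 1},{"dx": 0,"dy": 0,"dz": 0,"wx": -11,"wy": 0,"wz": 0,"gripper": 1},{"dx": 0,"dy": 0,"dz": 0,"wx": -12,"wy": 0,"wz": 0,"gripper": 1}]}}

```text
clock: 6.0
position: [580.6, 110.3, 232.1]
ee_rot: [-0.178, 0.683, 0.177, 0.686]
contact_force: [-1.5, 1.5, 3.1]
gripper_width: 38.7
```

```bash
python3 st.py
```

```text
t 6.0 p [580.6 110.3 232.1] j [ 0.46  0.32 -0.08  0.   -1.16 -1.53] F [-1.5  1.5  3.1] M [ 0.32  0.32 -0.32] w 38.7
yaw 119.08 shift [ 0.0021  0.0003 -0.0017] rot [12.08  0.2   0.08]
```

>>> {"method": "arm_command", "body": {"rows": [{"dx": 0,"dy": 0,"dz": 0,"wx": -0.7,"wy": 0,"wz": 0,"gripper": 1},{"dx": 0,"dy": 0,"dz": 0,"wx": -1.4,"wy": 0,"wz": 0,"gripper": 1},{"dx": 0,"dy": 0,"dz": 0,"wx": -2,"wy": 0,"wz": 0,"gripper": 1},{"dx": 0,"dy": 0,"dz": 0,"wx": -2.6,"wy": 0,"wz": 0,"gripper": 1},{"dx": 0,"dy": 0,"dz": 0,"wx": -3.2,"wy": 0,"wz": 0,"gripper": 1},{"dx": 0,"dy": 0,"dz": 0,"wx": -3.8,"wy": 0,"wz": 0,"gripper": 1},{"dx": 0,"dy": 0,"dz": 0,"wx": -4.4,"wy": 0,"wz": 0,"gripper": 1},{"dx": 0,"dy": 0,"dz": 0,"wx": -5,"wy": 0,"wz": 0,"gripper": 1}]}}

```text
clock: 6.8
position: [580.6, 110.3, 232.2]
ee_rot: [-0.208, 0.675, 0.207, 0.677]
contact_force: [-0.2, 0.1, 3.1]
gripper_width: 38.6
```

```bash
python3 st.py
```

```text
t 6.8 p [580.6 110.3 232.2] j [ 0.46  0.32 -0.08  0.   -1.16 -1.44] F [-0.2  0.1  3.1] M [ 0.29  0.29 -0.24] w 38.6
yaw 124.13 shift [ 0.0022  0.0004 -0.0017] rot [17.13  0.21  0.08]
```

>>> {"method": "arm_command", "body": {"rows": [{"dx": 0,"dy": 0,"dz": 0,"wx": -0.7,"wy": 0,"wz": 0,"gripper": 1},{"dx": 0,"dy": 0,"dz": 0,"wx": -1.4,"wy": 0,"wz": 0,"gripper": 1},{"dx": 0,"dy": 0,"dz": 0,"wx": -2,"wy": 0,"wz": 0,"gripper": 1},{"dx": 0,"dy": 0,"dz": 0,"wx": -2.6,"wy": 0,"wz": 0,"gripper": 1},{"dx": 0,"dy": 0,"dz": 0,"wx": -3.2,"wy": 0,"wz": 0,"gripper": 1},{"dx": 0,"dy": 0,"dz": 0,"wx": -3.8,"wy": 0,"wz": 0,"gripper": 1},{"dx": 0,"dy": 0,"dz": 0,"wx": -4.4,"wy": 0,"wz": 0,"gripper": 1},{"dx": 0,"dy": 0,"dz": 0,"wx": -5,"wy": 0,"wz": 0,"gripper": 1}]}}

```text
clock: 7.6
position: [580.6, 110.4, 232.2]
ee_rot: [-0.238, 0.665, 0.237, 0.667]
contact_force: [0.0, -0.0, 4.8]
gripper_width: 38.6
```

```bash
python3 st.py
```

```text
t 7.6 p [580.6 110.4 232.2] j [ 0.46  0.32 -0.08  0.   -1.16 -1.35] F [ 0.  -0.   4.8] M [ 0.29  0.29 -0.27] w 38.6
yaw 129.19 shift [ 0.0022  0.0005 -0.0017] rot [22.19  0.21  0.09]
```

>>> {"method": "arm_command", "body": {"rows": [{"dx": 0,"dy": 0,"dz": 0,"wx": -0.7,"wy": 0,"wz": 0,"gripper": 1},{"dx": 0,"dy": 0,"dz": 0,"wx": -1.4,"wy": 0,"wz": 0,"gripper": 1},{"dx": 0,"dy": 0,"dz": 0,"wx": -2,"wy": 0,"wz": 0,"gripper": 1},{"dx": 0,"dy": 0,"dz": 0,"wx": -2.6,"wy": 0,"wz": 0,"gripper": 1},{"dx": 0,"dy": 0,"dz": 0,"wx": -3.2,"wy": 0,"wz": 0,"gripper": 1},{"dx": 0,"dy": 0,"dz": 0,"wx": -3.8,"wy": 0,"wz": 0,"gripper": 1},{"dx": 0,"dy": 0,"dz": 0,"wx": -4.4,"wy": 0,"wz": 0,"gripper": 1},{"dx": 0,"dy": 0,"dz": 0,"wx": -5,"wy": 0,"wz": 0,"gripper": 1}]}}

```text
clock: 8.4
position: [580.9, 110.4, 232.6]
ee_rot: [-0.267, 0.653, 0.266, 0.657]
contact_force: [-0.5, 1.2, 4.7]
gripper_width: 38.7
```

```bash
python3 st.py
```

```text
t 8.4 p [580.9 110.4 232.6] j [ 0.46  0.32 -0.08  0.   -1.16 -1.26] F [-0.5  1.2  4.7] M [ 0.3   0.28 -0.16] w 38.7
yaw 134.27 shift [ 0.0026  0.0008 -0.0019] rot [27.27  0.25  0.13]
```

>>> {"method": "arm_command", "body": {"rows": [{"dx": 0,"dy": 0,"dz": 0,"wx": -0.3,"wy": 0,"wz": 0,"gripper": 1},{"dx": 0,"dy": 0,"dz": 0,"wx": -0.6,"wy": 0,"wz": 0,"gripper": 1},{"dx": 0,"dy": 0,"dz": 0,"wx": -0.9,"wy": 0,"wz": 0,"gripper": 1},{"dx": 0,"dy": 0,"dz": 0,"wx": -1.2,"wy": 0,"wz": 0,"gripper": 1},{"dx": 0,"dy": 0,"dz": 0,"wx": -1.5,"wy": 0,"wz": 0,"gripper": 1},{"dx": 0,"dy": 0,"dz": 0,"wx": -1.8,"wy": 0,"wz": 0,"gripper": 1},{"dx": 0,"dy": 0,"dz": 0,"wx": -2.2,"wy": 0,"wz": 0,"gripper": 1},{"dx": 0,"dy": 0,"dz": 0,"wx": -2.5,"wy": 0,"wz": 0,"gripper": 1}]}}

```text
clock: 9.2
position: [581.1, 110.4, 233.3]
ee_rot: [-0.282, 0.647, 0.28, 0.651]
contact_force: [-0.9, 1.1, 6.6]
gripper_width: 38.2
```

```bash
python3 st.py
```

```text
t 9.2 p [581.1 110.4 233.3] j [ 0.46  0.32 -0.08  0.   -1.16 -1.22] F [-0.9  1.1  6.6] M [ 0.21  0.53 -0.02] w 38.2
yaw 136.86 shift [ 0.0033  0.0011 -0.0019] rot [29.86  0.28  0.17]
```

>>> {"method": "arm_command", "body": {"rows": [{"dx": -0.0003,"dy": 0,"dz": 0,"wx": 0,"wy": 0,"wz": 0,"gripper": 1},{"dx": -0.0006,"dy": 0,"dz": 0,"wx": 0,"wy": 0,"wz": 0,"gripper": 1},{"dx": -0.0009,"dy": 0,"dz": 0,"wx": 0,"wy": 0,"wz": 0,"gripper": 1},{"dx": -0.0012,"dy": 0,"dz": 0,"wx": 0,"wy": 0,"wz": 0,"gripper": 1},{"dx": -0.0015,"dy": 0,"dz": 0,"wx": 0,"wy": 0,"wz": 0,"gripper": 1},{"dx": -0.0018,"dy": 0,"dz": 0,"wx": 0,"wy": 0,"wz": 0,"gripper": 1},{"dx": -0.002,"dy": 0,"dz": 0,"wx": 0,"wy": 0,"wz": 0,"gripper": 1},{"dx": -0.002,"dy": 0,"dz": 0,"wx": 0,"wy": 0,"wz": 0,"gripper": 1}]}}

```text
clock: 10.0
position: [580.5, 110.2, 234.3]
ee_rot: [-0.282, 0.648, 0.28, 0.65]
contact_force: [-1.0, 0.3, -1.7]
gripper_width: 38.7
```

```bash
python3 st.py
```

```text
t 10.0 p [580.5 110.2 234.3] j [ 0.46  0.32 -0.08  0.   -1.17 -1.22] F [-1.   0.3 -1.7] M [ 0.03 -0.08  0.  ] w 38.7
yaw 136.84 shift [ 0.0043  0.0008 -0.0014] rot [29.84  0.16  0.13]
```

>>> {"method": "arm_command", "body": {"rows": [{"dx": -0.0005,"dy": 0,"dz": 0,"wx": 0,"wy": 0,"wz": 0,"gripper": 1},{"dx": -0.001,"dy": 0,"dz": 0,"wx": 0,"wy": 0,"wz": 0,"gripper": 1},{"dx": -0.0015,"dy": 0,"dz": 0,"wx": 0,"wy": 0,"wz": 0,"gripper": 1},{"dx": -0.002,"dy": 0,"dz": 0,"wx": 0,"wy": 0,"wz": 0,"gripper": 1},{"dx": -0.0025,"dy": 0,"dz": 0,"wx": 0,"wy": 0,"wz": 0,"gripper": 1},{"dx": -0.003,"dy": 0,"dz": 0,"wx": 0,"wy": 0,"wz": 0,"gripper": 1},{"dx": -0.003,"dy": 0,"dz": 0,"wx": 0,"wy": 0,"wz": 0,"gripper": 1},{"dx": -0.003,"dy": 0,"dz": 0,"wx": 0,"wy": 0,"wz": 0,"gripper": 1}]}}

```text
clock: 10.8
position: [580.4, 110.2, 237.3]
ee_rot: [-0.282, 0.648, 0.28, 0.65]
contact_force: [-0.1, 0.7, -3.6]
gripper_width: 38.2
```

```bash
python3 st.py
```

```text
t 10.8 p [580.4 110.2 237.3] j [ 0.46  0.32 -0.07  0.   -1.17 -1.22] F [-0.1  0.7 -3.6] M [ 0.   -0.01 -0.02] w 38.2
yaw 136.84 shift [ 0.0073  0.0007 -0.0014] rot [29.84  0.16  0.13]
```

>>> {"method": "arm_command", "body": {"rows": [{"dx": -0.003,"dy": 0,"dz": 0,"wx": 0,"wy": 0,"wz": 0,"gripper": 1},{"dx": -0.006,"dy": 0,"dz": 0,"wx": 0,"wy": 0,"wz": 0,"gripper": 1},{"dx": -0.01,"dy": 0,"dz": 0,"wx": 0,"wy": 0,"wz": 0,"gripper": 1},{"dx": -0.016,"dy": 0,"dz": 0,"wx": 0,"wy": 0,"wz": 0,"gripper": 1},{"dx": -0.026,"dy": 0,"dz": 0,"wx": 0,"wy": 0,"wz": 0,"gripper": 1},{"dx": -0.038,"dy": 0,"dz": 0,"wx": 0,"wy": 0,"wz": 0,"gripper": 1},{"dx": -0.05,"dy": 0,"dz": 0,"wx": 0,"wy": 0,"wz": 0,"gripper": 1},{"dx": -0.06,"dy": 0,"dz": 0,"wx": 0,"wy": 0,"wz": 0,"gripper": 1}]}}

```text
clock: 11.6
position: [580.6, 110.3, 299.2]
ee_rot: [-0.282, 0.647, 0.28, 0.651]
contact_force: [0.5, -0.2, -4.3]
gripper_width: 38.5
```

```bash
python3 - <<'E'
from h import *
from bench import arm,get_image
s=arm.read_state();show(s);plan(s,[552.7,-390.3,310]);
d=get_image("wrist");cv2.imwrite("pics/w4.png",d["img"][:,:,::-1])
d=get_image("side");cv2.imwrite("pics/s4.png",d["img"][:,:,::-1])
E
```

```text
t 11.6 p [580.6 110.3 299.2] j [ 0.46  0.29  0.03  0.   -1.31 -1.22] F [ 0.5 -0.2 -4.3] M [-0.   -0.08 -0.02] w 38.5
yaw 136.84 shift [-0.011  -0.3221 -0.3842] rot [0.   0.22 0.22]
```

View pics/w4.png

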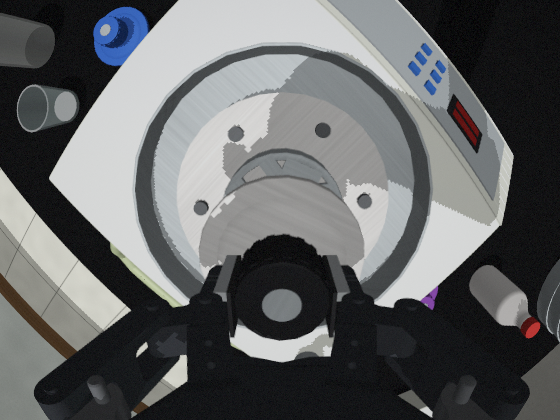

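View pics/s4.png

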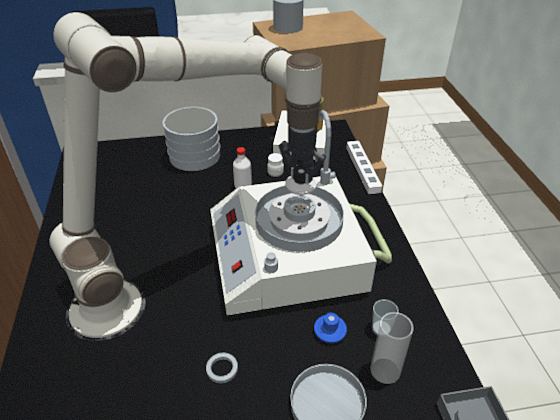

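>>> {"method": "arm_command", "body": {"rows": [{"dx": -0.005,"dy": -0.01,"dz": -0.012,"wx": 0,"wy": 0,"wz": 0,"gripper": 1},{"dx": -0.011,"dy": -0.026,"dz": -0.032,"wx": 0,"wy": 0,"wz": 0,"gripper": 1},{"dx": -0.011,"dy": -0.045,"dz": -0.055,"wx": 0,"wy": 0,"wz": 0,"gripper": 1},{"dx": -0.011,"dy": -0.067,"dz": -0.08,"wx": 0,"wy": 0,"wz": 0,"gripper": 1},{"dx": -0.011,"dy": -0.09,"dz": -0.107,"wx": 0,"wy": 0,"wz": 0,"gripper": 1},{"dx": -0.011,"dy": -0.112,"dz": -0.134,"wx": 0,"wy": 0,"wz": 0,"gripper": 1},{"dx": -0.011,"dy": -0.13,"dz": -0.155,"wx": 0,"wy": 0,"wz": 0,"gripper": 1},{"dx": -0.011,"dy": -0.145,"dz": -0.173,"wx": 0,"wy": 0,"wz": 0,"gripper": 1}]}}

```text
clock: 12.5
position: [567.7, -117.2, 310.4]
ee_rot: [-0.281, 0.647, 0.28, 0.651]
contact_force: [0.3, -0.4, -4.8]
gripper_width: 38.6
```

```bash
python3 - <<'E'
from h import *
from bench import arm
s=arm.read_state();show(s);plan(s,[552.7,-390.3,310])
E
```

```text
t 12.5 p [ 567.7 -117.2  310.4] j [ 0.08  0.26  0.02 -0.   -1.33 -0.83] F [ 0.3 -0.4 -4.8] M [ 0.03 -0.06 -0.  ] w 38.6
yaw 136.77 shift [ 1.000e-04 -1.761e-01 -2.092e-01] rot [0.   0.31 0.26]
```

>>> {"method": "arm_command", "body": {"rows": [{"dx": 0,"dy": -0.016,"dz": -0.019,"wx": 0,"wy": 0,"wz": 0,"gripper": 1},{"dx": 0,"dy": -0.04,"dz": -0.047,"wx": 0,"wy": 0.1,"wz": 0.1,"gripper": 1},{"dx": 0,"dy": -0.067,"dz": -0.08,"wx": 0,"wy": 0.2,"wz": 0.2,"gripper": 1},{"dx": 0,"dy": -0.097,"dz": -0.115,"wx": 0,"wy": 0.3,"wz": 0.3,"gripper": 1},{"dx": 0,"dy": -0.127,"dz": -0.151,"wx": 0,"wy": 0.3,"wz": 0.3,"gripper": 1},{"dx": 0,"dy": -0.152,"dz": -0.181,"wx": 0,"wy": 0.3,"wz": 0.3,"gripper": 1},{"dx": 0,"dy": -0.17,"dz": -0.202,"wx": 0,"wy": 0.3,"wz": 0.3,"gripper": 1},{"dx": 0,"dy": -0.176,"dz": -0.209,"wx": 0,"wy": 0.3,"wz": 0.3,"gripper": 1}]}}

```text
clock: 13.3
position: [551.2, -393.5, 308.8]
ee_rot: [-0.279, 0.65, 0.28, 0.649]
contact_force: [-0.4, 1.3, -3.2]
gripper_width: 38.6
```

```bash
python3 - <<'E'
from h import *
from bench import arm,get_image
s=arm.read_state();show(s);plan(s,[552.7,-390.3,60])
wo(s,get_image("wrist"),[(552.7,-390.3,35,88)],"pics/w5.png")
E
```

```text
t 13.3 p [ 551.2 -393.5  308.8] j [-0.38  0.44  0.29  0.   -1.42 -0.38] F [-0.4  1.3 -3.2] M [ 0.1   0.05 -0.02] w 38.6
yaw 136.54 shift [0.2488 0.0005 0.0036] rot [ 0.   -0.07 -0.15]
```

View pics/w5.png

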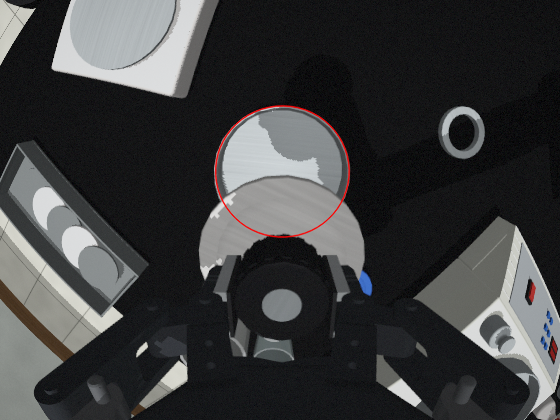

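>>> {"method": "arm_command", "body": {"rows": [{"dx": 0.01,"dy": 0,"dz": 0.002,"wx": 0,"wy": 0,"wz": 0,"gripper": 1},{"dx": 0.03,"dy": 0,"dz": 0.0036,"wx": 0,"wy": 0,"wz": 0,"gripper": 1},{"dx": 0.058,"dy": 0,"dz": 0.0036,"wx": 0,"wy": 0,"wz": 0,"gripper": 1},{"dx": 0.088,"dy": 0,"dz": 0.0036,"wx": 0,"wy": 0,"wz": 0,"gripper": 1},{"dx": 0.115,"dy": 0,"dz": 0.0036,"wx": 0,"wy": 0,"wz": 0,"gripper": 1},{"dx": 0.138,"dy": 0,"dz": 0.0036,"wx": 0,"wy": 0,"wz": 0,"gripper": 1},{"dx": 0.154,"dy": 0,"dz": 0.0036,"wx": 0,"wy": 0,"wz": 0,"gripper": 1},{"dx": 0.16,"dy": 0,"dz": 0.0036,"wx": 0,"wy": 0,"wz": 0,"gripper": 1}]}}

```text
clock: 14.15
position: [552.3, -388.5, 145.8]
ee_rot: [-0.278, 0.651, 0.282, 0.648]
contact_force: [-0.4, 0.4, -2.9]
gripper_width: 38.7
```

```bash
python3 - <<'E'
from h import *
from bench import arm,get_image
s=arm.read_state();show(s);plan(s,[552.7,-390.3,50])
for c in ("wrist","side"):
    d=get_image(c);cv2.imwrite(f"pics/{c[0]}6.png",d["img"][:,:,::-1])
E
```

```text
t 14.15 p [ 552.3 -388.5  145.8] j [-0.37  0.54  0.04 -0.   -1.08 -0.38] F [-0.4  0.4 -2.9] M [-0.04  0.01 -0.  ] w 38.7
yaw 136.63 shift [ 0.0958 -0.0023 -0.0008] rot [ 0.   -0.14 -0.44]
```

View pics/s6.png

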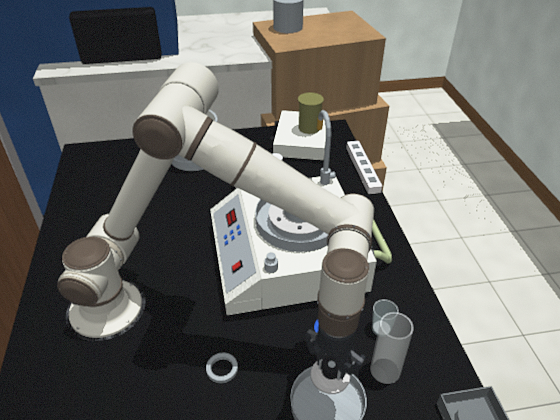

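View pics/w6.png

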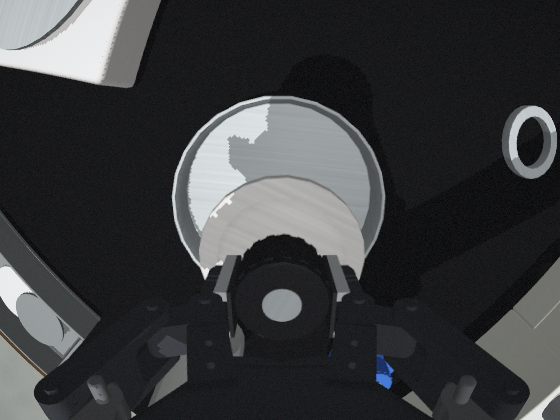

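>>> {"method": "arm_command", "body": {"rows": [{"dx": 0.01,"dy": -0.001,"dz": 0,"wx": 0,"wy": 0,"wz": -0.2,"gripper": 1},{"dx": 0.027,"dy": -0.002,"dz": 0,"wx": 0,"wy": 0,"wz": -0.4,"gripper": 1},{"dx": 0.046,"dy": -0.002,"dz": 0,"wx": 0,"wy": 0,"wz": -0.4,"gripper": 1},{"dx": 0.064,"dy": -0.002,"dz": 0,"wx": 0,"wy": 0,"wz": -0.4,"gripper": 1},{"dx": 0.08,"dy": -0.002,"dz": 0,"wx": 0,"wy": 0,"wz": -0.4,"gripper": 1},{"dx": 0.092,"dy": -0.002,"dz": 0,"wx": 0,"wy": 0,"wz": -0.4,"gripper": 1},{"dx": 0.098,"dy": -0.002,"dz": 0,"wx": 0,"wy": 0,"wz": -0.4,"gripper": 1},{"dx": 0.1,"dy": -0.002,"dz": 0,"wx": 0,"wy": 0,"wz": -0.4,"gripper": 1}]}}

```text
clock: 15.05
position: [554.1, -390.6, 47.3]
ee_rot: [-0.281, 0.65, 0.279, 0.649]
contact_force: [0.2, 0.0, -4.1]
gripper_width: 38.6
```

```bash
python3 - <<'E'
from h import *
from bench import arm,get_image
s=arm.read_state();show(s);plan(s,[552.7,-390.3,34])
E
```

```text
t 15.05 p [ 554.1 -390.6   47.3] j [-0.37  0.63 -0.06  0.   -0.87 -0.38] F [ 0.2  0.  -4.1] M [0.03 0.01 0.  ] w 38.6
yaw 136.64 shift [ 0.0133  0.0013 -0.0007] rot [-0.   -0.13  0.12]
```

Now slowly down, about 1 mm per row.

>>> {"method": "arm_command", "body": {"rows": [{"dx": 0.002,"dy": 0,"dz": 0,"wx": 0,"wy": 0,"wz": 0,"gripper": 1},{"dx": 0.004,"dy": 0,"dz": 0,"wx": 0,"wy": 0,"wz": 0,"gripper": 1},{"dx": 0.006,"dy": 0,"dz": 0,"wx": 0,"wy": 0,"wz": 0,"gripper": 1},{"dx": 0.0075,"dy": 0,"dz": 0,"wx": 0,"wy": 0,"wz": 0,"gripper": 1},{"dx": 0.009,"dy": 0,"dz": 0,"wx": 0,"wy": 0,"wz": 0,"gripper": 1},{"dx": 0.01,"dy": 0,"dz": 0,"wx": 0,"wy": 0,"wz": 0,"gripper": 1},{"dx": 0.011,"dy": 0,"dz": 0,"wx": 0,"wy": 0,"wz": 0,"gripper": 1},{"dx": 0.011,"dy": 0,"dz": 0,"wx": 0,"wy": 0,"wz": 0,"gripper": 1}]}}

```text
clock: 15.85
position: [554.0, -390.6, 36.1]
ee_rot: [-0.281, 0.65, 0.279, 0.649]
contact_force: [0.4, 0.8, -4.2]
gripper_width: 38.6
```

```bash
python3 - <<'E'
from h import *
from bench import arm,get_image
s=arm.read_state();show(s);plan(s,[552.7,-390.3,34])
E
```

```text
t 15.85 p [ 554.  -390.6   36.1] j [-0.37  0.65 -0.07  0.   -0.85 -0.38] F [ 0.4  0.8 -4.2] M [0.04 0.08 0.03] w 38.6
yaw 136.63 shift [ 0.0021  0.0012 -0.0007] rot [-0.   -0.13  0.1 ]
```

>>> {"method": "arm_command", "body": {"rows": [{"dx": 0.0004,"dy": 0,"dz": 0,"wx": 0,"wy": 0,"wz": 0,"gripper": 1},{"dx": 0.0008,"dy": 0,"dz": 0,"wx": 0,"wy": 0,"wz": 0,"gripper": 1},{"dx": 0.0012,"dy": 0,"dz": 0,"wx": 0,"wy": 0,"wz": 0,"gripper": 1},{"dx": 0.0016,"dy": 0,"dz": 0,"wx": 0,"wy": 0,"wz": 0,"gripper": 1},{"dx": 0.002,"dy": 0,"dz": 0,"wx": 0,"wy": 0,"wz": 0,"gripper": 1},{"dx": 0.0023,"dy": 0,"dz": 0,"wx": 0,"wy": 0,"wz": 0,"gripper": 1},{"dx": 0.0025,"dy": 0,"dz": 0,"wx": 0,"wy": 0,"wz": 0,"gripper": 1},{"dx": 0.0025,"dy": 0,"dz": 0,"wx": 0,"wy": 0,"wz": 0,"gripper": 1}]}}

```text
clock: 16.65
position: [554.1, -390.7, 34.2]
ee_rot: [-0.281, 0.65, 0.279, 0.649]
contact_force: [-1.3, 1.0, 0.6]
gripper_width: 38.4
```

```bash
python3 - <<'E'
from h import *
from bench import arm,get_image
s=arm.read_state();show(s);plan(s,[552.7,-390.3,34])
E
```

```text
t 16.65 p [ 554.1 -390.7   34.2] j [-0.37  0.65 -0.07  0.   -0.85 -0.38] F [-1.3  1.   0.6] M [0.29 0.45 0.04] w 38.4
yaw 136.64 shift [ 0.0002  0.0012 -0.0007] rot [-0.   -0.14  0.11]
```

>>> {"method": "arm_command", "body": {"rows": [{"dx": 0,"dy": 0,"dz": 0,"wx": 0,"wy": 0,"wz": 0,"gripper": 0},{"dx": 0,"dy": 0,"dz": 0,"wx": 0,"wy": 0,"wz": 0,"gripper": -0.3},{"dx": 0,"dy": 0,"dz": 0,"wx": 0,"wy": 0,"wz": 0,"gripper": -0.6},{"dx": 0,"dy": 0,"dz": 0,"wx": 0,"wy": 0,"wz": 0,"gripper": -0.8},{"dx": 0,"dy": 0,"dz": 0,"wx": 0,"wy": 0,"wz": 0,"gripper": -0.8},{"dx": 0,"dy": 0,"dz": 0,"wx": 0,"wy": 0,"wz": 0,"gripper": -0.8},{"dx": 0,"dy": 0,"dz": 0,"wx": 0,"wy": 0,"wz": 0,"gripper": -0.8},{"dx": 0,"dy": 0,"dz": 0,"wx": 0,"wy": 0,"wz": 0,"gripper": -0.8}]}}

```text
clock: 17.45
position: [554.0, -390.7, 34.2]
ee_rot: [-0.281, 0.65, 0.279, 0.649]
contact_force: [-0.9, -0.2, -1.4]
gripper_width: 77.3
```

```bash
python3 - <<'E'
from h import *
from bench import arm,get_image
s=arm.read_state();show(s)
d=get_image("wrist");cv2.imwrite(f"pics/w7.png",d["img"][:,:,::-1])
E
```

```text
t 17.45 p [ 554.  -390.7   34.2] j [-0.37  0.65 -0.07  0.   -0.85 -0.38] F [-0.9 -0.2 -1.4] M [-0.02 -0.01  0.  ] w 77.3
```

View pics/w7.png

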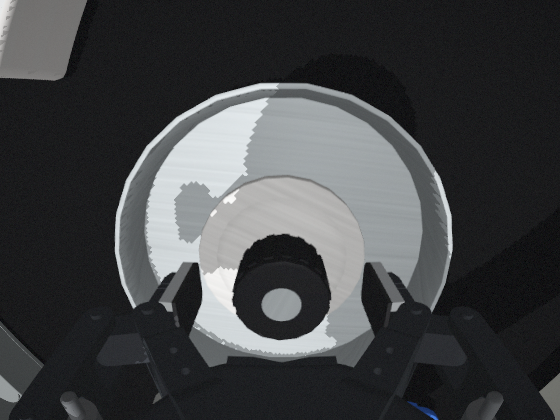

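Released; cap stands upright in the dish, knob at (281,305), fingers clear. Lifting straight up.

>>> {"method": "arm_command", "body": {"rows": [{"dx": -0.005,"dy": 0,"dz": 0,"wx": 0,"wy": 0,"wz": 0,"gripper": -0.8},{"dx": -0.015,"dy": 0,"dz": 0,"wx": 0,"wy": 0,"wz": 0,"gripper": -0.8},{"dx": -0.035,"dy": 0,"dz": 0,"wx": 0,"wy": 0,"wz": 0,"gripper": -0.8},{"dx": -0.065,"dy": 0,"dz": 0,"wx": 0,"wy": 0,"wz": 0,"gripper": -0.8},{"dx": -0.1,"dy": 0,"dz": 0,"wx": 0,"wy": 0,"wz": 0,"gripper": -0.8},{"dx": -0.135,"dy": 0,"dz": 0,"wx": 0,"wy": 0,"wz": 0,"gripper": -0.8},{"dx": -0.165,"dy": 0,"dz": 0,"wx": 0,"wy": 0,"wz": 0,"gripper": -0.8},{"dx": -0.18,"dy": 0,"dz": 0,"wx": 0,"wy": 0,"wz": 0,"gripper": -0.8}]}}

```text
clock: 18.3
position: [555.1, -390.9, 219.5]
ee_rot: [-0.283, 0.648, 0.277, 0.65]
contact_force: [-0.1, -0.8, -0.3]
gripper_width: 76.9
```

>>> {"method": "arm_command", "body": {"rows": [{"dx": -0.01,"dy": 0,"dz": 0,"wx": 0,"wy": 0,"wz": 0,"gripper": -0.8},{"dx": -0.02,"dy": 0,"dz": 0,"wx": 0,"wy": 0,"wz": 0,"gripper": -0.8},{"dx": -0.03,"dy": 0,"dz": 0,"wx": 0,"wy": 0,"wz": 0,"gripper": -0.8},{"dx": -0.03,"dy": 0,"dz": 0,"wx": 0,"wy": 0,"wz": 0,"gripper": -0.8},{"dx": -0.03,"dy": 0,"dz": 0,"wx": 0,"wy": 0,"wz": 0,"gripper": -0.8},{"dx": -0.03,"dy": 0,"dz": 0,"wx": 0,"wy": 0,"wz": 0,"gripper": -0.8},{"dx": -0.03,"dy": 0,"dz": 0,"wx": 0,"wy": 0,"wz": 0,"gripper": -0.8},{"dx": -0.03,"dy": 0,"dz": 0,"wx": 0,"wy": 0,"wz": 0,"gripper": -0.8}]}}

```text
clock: 19.1
position: [554.8, -390.6, 248.7]
ee_rot: [-0.283, 0.649, 0.277, 0.65]
contact_force: [-0.6, -0.6, 0.3]
gripper_width: 77.0
```

```bash
python3 - <<'E'
from h import *
from bench import arm,get_image
s=arm.read_state();show(s)
for c in ("wrist","side"):
    d=get_image(c);cv2.imwrite(f"pics/{c[0]}8.png",d["img"][:,:,::-1])
E
```

```text
t 19.1 p [ 554.8 -390.6  248.7] j [-0.37  0.46  0.17  0.   -1.28 -0.38] F [-0.6 -0.6  0.3] M [-0.02  0.01  0.01] w 77.0
```

View pics/w8.png

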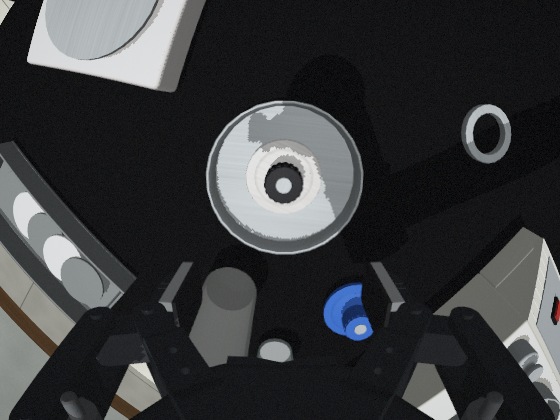

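View pics/s8.png

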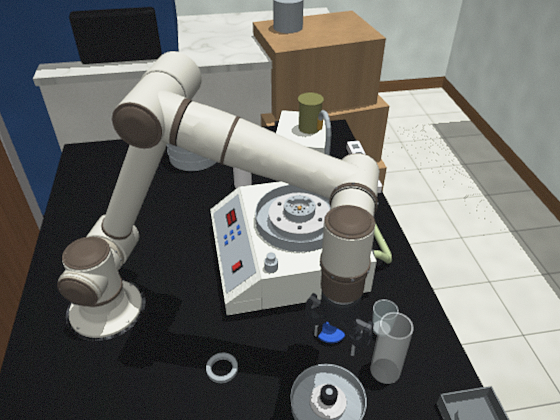

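The wrist view shows the cap knob-up near the dish's middle, at (284,180), with the standpipe, beaker and ring undisturbed. The side view shows the neck open at (300,208), and the gripper is free.

```bash
python3 -c "
from bench import arm
print(arm.job_done())"
```

```text
the job is handed in; nothing more can be done
None
```

The specimen cell is open, and the cap stands knob up near the middle of the steel dish. I handed the job in at about 19 s on the clock; no verdict came back.

- **Unlocking:** I turned the knob counter-clockwise in small steps. The turning resistance fell from about 0.3 to about 0 N m after roughly 30° (0.52 rad), and the cap rose by itself.
- **Lifting:** The first few millimetres went up slowly. The only load on the wrist was the cap's own weight, about 4 N.
- **Setting down:** I lowered it gently to contact (at most a few N) and opened the fingers. The last wrist picture shows the cap well inside the walls.
- **Last checks:** The gripper is clear of everything, with wrist force near 0. The bystanders in the final pictures (standpipe, beaker, ring, weight) look where they were. The washbottle and jar were mostly hidden behind the arm in the last pictures, but the gripper never came near them.
- **Disagreements:** The cameras differed by about 2 mm on where the knob was, within their calibration, and this caused no trouble. My first move call was refused for its format, and nothing moved.

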